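# Start the toaster for frozen bread: browning, lever, frozen key

## Task

Two frozen slices are waiting in the toaster: push the browning slider on its control deck all the way to the dark end (the end with the largest dot), then press the lever at the front end down until it latches and stays down, and then press the round key with the snowflake fully down and let it come back up. Each needs only a light fingertip touch, in this order. Leave the square and the oblong key alone, do not push on the bread, and do not lift or shift the toaster or disturb the mug and the jars near it.

Things in the scene. Friction and masses are not known exactly. Their poses are not given: they have to be found in the camera images.
- toaster: two-slice toaster, 285 x 180 x 185 mm, 2 kg, loose. Origin: centre of underside; x from the control end (-145 mm, towards the robot) to the back, y left, z up. Black control head x = -145 to -35 mm, level deck at z = 155 mm; behind it the steel slot part, top z = 185 mm, two bread slices standing 46 mm out of it at x = 0 to 105 mm while the lever is up.
- lever (a joint): bread lever with its carriage, m pressed down: 0 = up (start), 0.040 = bottom stop. A spring of about 4.5 N pushes it up, weakening over the second half of the way down; past about 0.028 it snaps by itself to the bottom and stays there (latched) with about 4 N against a rubber stop (gives 1 mm per 3 N). Let go earlier, it pops up again. The bread goes down with it.
- lever_top (a point): centre of the top face of the lever's black knob; the knob is 24 (x) x 50 (y) x 13 mm thick. It sticks out of the toaster's front end: its centre is 32 mm in front of the front face, at x = -177, y = 0, z = 130 mm of the toaster when up, z = 90 mm when latched. The point moves with the lever.
- browning (a joint): browning slider, m: 0 = light end (right, -y of the toaster), 0.070 = dark end (left, +y, the end of the track with the largest dot), its stop. Moves with about 1.2 N of friction and stays where it is left; starts somewhere in the lighter half.
- slider_top (a point): centre of the top of the slider's grey grip, 24 (x) x 12 (y) x 16 mm high with its foot 2 mm above the deck, top 18 mm above the deck, on a track along y at x = -68 mm of the toaster, from y = -35 mm (light) to +35 mm (dark). The point moves with the grip.
- frozen_key (a joint): press depth of the round key in m, 0 = up, 0.006 = fully down; more than 0.003 counts as pressed.
- frozen_key_top (a point): centre of the top of the round grey key (24 mm across) with a white snowflake (frozen bread), leftmost of three keys near the front of the deck, at x = -117, y = +55, z = 162 mm of the toaster. It stands 7 mm proud of the deck, travels 6 mm straight down on a spring (1 N at first, 4 N at the bottom) and comes back up when let go. It works only with the lever latched.
- reheat_key (a joint): press depth of the square key in m, 0 = up; not to be pressed.
- reheat_key_top (a point): centre of the top of the square grey key (19 mm), in the middle of the row, at x = -117, y = 0, z = 162 mm of the toaster; same spring as the round key. Leave it alone.
- cancel_key (a joint): press depth of the oblong key in m, 0 = up; not to be pressed.
- cancel_key_top (a point): centre of the top of the oblong grey key (15 x 30 mm, long in y), rightmost of the row, at x = -117, y = -55, z = 162 mm of the toaster; same spring as the round key. Leave it alone.
- mug: white mug with dark stripes, 86 mm across without its handle, 90 mm high, loose; origin at the underside. Bystander.
- sugar: sugar jar of glass with a grey lid, 64 mm across, 90 mm high, loose; origin at the underside. Bystander.
- mustard: squat glass jar with a red lid, 62 mm across, 86 mm high, loose; origin at the underside. Bystander.

How it is judged:
By the outcome, as a careful person would: the job done as asked, in the order asked, and still so for the second after the job is handed in, with the robot touching nothing.
It also fails if it takes over 56 s, if anything falls off the work surface, if the arm or the gripper's body presses on something with over 40 N, if the wrist force passes 120 N, or if a joint passes its speed limit or range.

## Robot

A 6-joint arm with a two-finger parallel gripper is mounted at the origin on a cart in front of the work surface, level with it; the furniture and walls round the work are solid. World frame = base frame: x ahead of the robot, y to its left, z up, the work surface at z = 0. Lengths are in m, angles in degrees, forces in N, time in s.
With the tool pointing down it reaches from about 0.4 to 0.825 m from the base axis. Payload 7 kg.
Tool frame: the origin (TCP) lies midway between the tips of the shut fingers; the grasp point (between the pads) lies r.grip_depth behind it (r.grip_depth is the distance from the TCP to the grasp point, in m); z points along the fingers, y is the line along which they close (so a half turn about z gives the same grasp; the last joint's range is limited). The gripper opens to 88 mm and grips with 3 to 60 N. Pads are 19 mm wide; open, the fingers measure 130 mm over their backs; the gripper's body (78 mm by 193 mm) begins 47 mm behind the grasp point.
Start: joints at [-48.81, 20.546, 0.682, 0, -70.136, -16.507], TCP at [0.282, -0.613, 0.201] pointing down, gripper open.
Joint ranges: [-176.03, 176.03], [-82.01, 121.73], [-58.28, 71.71], [-173.87, 95.51], [-174.79, -0.11], [-173.66, 173.66]. Speed limits (degrees/s): [136.94, 136.94, 172.46, 180, 180, 180].

## Interface

Orientations are given as [roll, pitch, yaw] about the fixed x, y, z axes, in that order (R = Rz(yaw) Ry(pitch) Rx(roll)).
In Python, from plant import r gives the robot as it stands.
- The arm moves only by the shell command python3 -m pendant FILE [OPENING] [FORCE], which reads ROWS from the file FILE. ROWS is a JSON list of rows, 1 to 12 of them, each written [[dx, dy, dz], [rx, ry, rz]]: dx, dy, dz in m, then a rotation vector rx, ry, rz in degrees; each row is the pose to reach, as a shift and turn from the pose commanded when the command began, along the tool's axes at that moment; what a row does not reach only later rows make up. A row lasts 1/12 s, in which the tool goes at most 0.0417 m and 7.16 degrees, less where a joint would pass 70% of its speed; a pose out of reach is approached as far as the arm can. OPENING is the finger opening in m, set as the command begins (- or left out keeps the last). The fingers move at their own pace and stop on an object; FORCE is the grip in N (left out, the last holds). Time passes only in rows, so rows that do not move let the fingers close. It prints the time, the measured TCP pose, the force, the opening and the grip force at its end. Input that does not fit is refused with a message, and nothing moves.
- r.get_state(): the state, without advancing time (a new reading comes with each control period).
- r.capture(name): name is "scene" or "top" or "wrist"; returns a dict with "frame" (384x512x3 uint8, red, green, blue), "z_map" (384x512 float32, m along the optical axis (not along the pixel's ray), 0 where there is no reading), "fx", "fy", "cx", "cy" (pixels), "D" ([k1, k2, p1, p2, k3] as OpenCV has them; the pictures are not rectified), "cam_to_world" (4x4, takes a point from camera to world coordinates). Camera axes: x right, y down, z forward; pixel columns grow to the right and rows downward; lengths in m; the calibration is good to about 2 mm. A picture is of the moment at which its call begins.
- r.close_job(): hands the job in; it is judged then, once.
The state is a dict: "time_s": time; "joints": joint angles; "qd": joint speeds; "joint_torque": joint torques, N m; "tcp_pos": TCP position; "eef_rot": TCP orientation; "contact_force": force on the tool from outside, world axes, zero at the start; "moment": the same for the moment, N m; "gripper_width": finger opening in m; "gripper_force": force on a finger pad.
Only numpy, scipy, OpenCV 4.12 (cv2) and the standard library are available. Lean on these libraries where they do the work, as an engineer would, in place of code of your own. Each camera call takes 0.05 s, during which the arm holds its last target. There are 200 camera calls.

## Working session

There is one attempt and no reset: what is moved stays moved. The work goes in short steps, Python scripts to look and compute and a shell command to move; the robot and the scene stay as the last step left them, time stands still between calls to the robot, and variables do not carry over. Pictures are saved under pics/ and viewed, at most 10 in all, crops included, and the job is handed in when it is done.

```bash
mkdir -p pics; ls; cat > h.py <<'E'
import numpy as np, cv2, pickle
from plant import r
def grab(cam,f):
    c=r.capture(cam); pickle.dump(c,open(f'pics/{f}.pkl','wb')); cv2.imwrite(f'pics/{f}.png',cv2.cvtColor(c['frame'],cv2.COLOR_RGB2BGR)); return c
def load(f): return pickle.load(open(f'pics/{f}.pkl','rb'))
def K(c): return np.array([[c['fx'],0,c['cx']],[0,c['fy'],c['cy']],[0,0,1.]])
def ray(c,uv):
    n=cv2.undistortPoints(np.array(uv,float).reshape(-1,1,2),K(c),np.array(c['D'],float)).reshape(-1,2)
    T=np.array(c['cam_to_world']); d=np.c_[n,np.ones(len(n))]@T[:3,:3].T
    return T[:3,3],d
def plane(c,uv,z):
    o,d=ray(c,uv); return o+d*((z-o[2])/d[:,2])[:,None]
def cloud(c):
    h,w=c['z_map'].shape; u,v=np.meshgrid(np.arange(w),np.arange(h))
    o,d=ray(c,np.c_[u.ravel(),v.ravel()]); P=o+d*c['z_map'].ravel()[:,None]
    P[c['z_map'].ravel()==0]=np.nan; return P.reshape(h,w,3)
E
python3 - <<'E'
from h import *
for n in('scene','top','wrist'): c=grab(n,n+'0'); print(n,c['fx'],np.round(c['cam_to_world'],3).tolist())
a=[cv2.imread(f'pics/{n}0.png') for n in('scene','top')]
cv2.imwrite('pics/both.png',cv2.resize(np.vstack(a),(512,768))[:, :]) 
s=r.get_state();print(s,r.grip_depth)
E
```

```text
pics
scene 412.11121125705705 [[0.853, 0.257, -0.454, 0.978], [0.521, -0.422, 0.742, -0.687], [-0.001, -0.87, -0.494, 0.629], [0.0, 0.0, 0.0, 1.0]]
top 434.09060220774455 [[-0.342, -0.739, 0.581, -0.174], [-0.94, 0.275, -0.203, 0.288], [-0.01, -0.615, -0.788, 1.088], [0.0, 0.0, 0.0, 1.0]]
wrist 281.05603175648736 [[-0.417, 0.87, 0.262, 0.21], [0.909, 0.399, 0.123, -0.645], [0.003, 0.29, -0.957, 0.384], [0.0, 0.0, 0.0, 1.0]]
{'time_s': 0.15, 'joints': array([-4.88108031e+01,  2.05841359e+01,  6.46517677e-01, -1.43433818e-02,
       -7.01360525e+01, -1.65066993e+01]), 'qd': array([-0.00215107, -0.10107172,  0.10581361,  0.07351109, -0.00076687,
        0.00450983]), 'joint_torque': array([-2.34201752e-04, -5.83274746e+01,  2.93290812e+01,  7.00115070e+00,
        8.82381108e-03, -1.06725965e-04]), 'tcp_pos': array([ 0.28167672, -0.61298176,  0.20002008]), 'eef_rot': array([ 1.79925534e+02, -8.00402199e-03, -1.55322380e+02]), 'contact_force': array([-0.33848976,  0.48035912,  0.2114458 ]), 'moment': array([-0.02516357, -0.05322693, -0.01431437]), 'gripper_force': 0.0, 'gripper_width': 0.08785876767163939} 0.0188
```

View pics/top0.png

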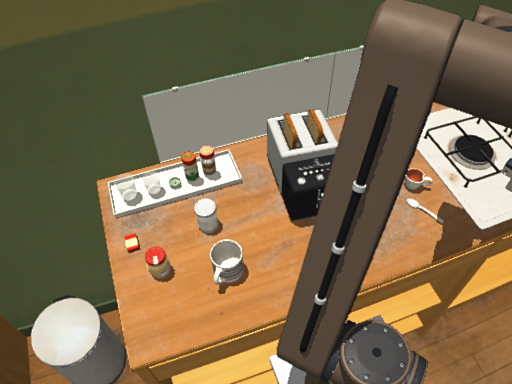

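View pics/scene0.png

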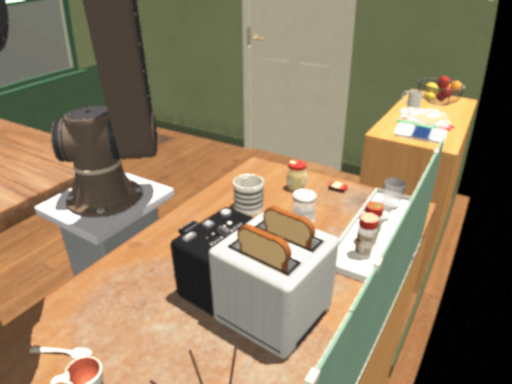

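The top view shows the toaster with its black head at about (303,185), its front right partly hidden by the arm, and the mug at (227,260). In the scene view the deck is at about (215,230), with the slots at (275,245). Next I get a coarse pose from depth.

```bash
python3 - <<'E'
from h import *
for f in('scene0','top0'):
    P=cloud(load(f)); 
    reg=(P[...,0]>.3)&(P[...,0]<1.2)&(abs(P[...,1])<.5)
    for nm,lo,hi in(('top',.180,.190),('deck',.150,.159),('bread',.222,.24),('all',.06,.25),('low',.06,.095)):
        m=(reg&(P[...,2]>lo)&(P[...,2]<hi)).astype(np.uint8)
        n,l,s,_=cv2.connectedComponentsWithStats(m)
        for i in range(1,n):
            if s[i,4]<60: continue
            q=P[l==i][:,:2].astype(np.float32)
            R=cv2.minAreaRect(q); print(f,nm,s[i].tolist(),np.round(R[0],3),np.round(R[1],3),round(R[2],1),'med',np.round(np.median(P[l==i],0),3))
E
```

```text
scene0 top [210, 211, 129, 80, 3296] [ 0.693 -0.154] [0.18  0.174] 83.9 med [ 0.725 -0.199  0.185]
scene0 top [359, 279, 30, 59, 85] [ 0.899 -0.216] [0.001 0.143] 0.0 med [ 0.899 -0.222  0.185]
scene0 deck [171, 207, 168, 99, 2137] [ 0.638 -0.151] [0.175 0.288] 82.9 med [ 0.557 -0.177  0.156]
scene0 deck [339, 275, 55, 109, 131] [ 0.898 -0.22 ] [0.001 0.258] 0.1 med [ 0.898 -0.242  0.154]
scene0 bread [325, 161, 115, 223, 615] [ 0.898 -0.07 ] [0.688 0.002] 90.0 med [ 0.898 -0.243  0.231]
scene0 bread [265, 206, 48, 22, 373] [ 0.697 -0.116] [0.017 0.098] 83.9 med [ 0.702 -0.119  0.229]
scene0 bread [239, 224, 50, 25, 430] [ 0.689 -0.193] [0.015 0.099] 84.2 med [ 0.694 -0.196  0.23 ]
scene0 all [323, 158, 117, 226, 4354] [ 0.898 -0.073] [0.003 0.699] 0.0 med [ 0.898 -0.181  0.179]
scene0 all [288, 160, 18, 16, 253] [0.485 0.358] [0.055 0.055] 80.4 med [0.49  0.347 0.084]
scene0 all [233, 174, 30, 25, 580] [0.421 0.179] [0.087 0.094] 2.9 med [0.422 0.174 0.077]
scene0 all [356, 178, 49, 66, 1275] [0.778 0.267] [0.328 0.063] 89.6 med [0.786 0.174 0.086]
scene0 all [292, 189, 24, 22, 457]
[... 2687 characters left out ...]
2, 71, 384] [ 0.63  -0.062] [0.29  0.076] 11.0 med [ 0.518 -0.064  0.078]
top0 low [201, 156, 15, 13, 111] [0.771 0.131] [0.045 0.024] 86.3 med [0.767 0.133 0.076]
top0 low [183, 161, 15, 13, 113] [0.766 0.191] [0.046 0.024] 86.4 med [0.762 0.19  0.077]
top0 low [142, 172, 18, 15, 96] [0.774 0.32 ] [0.054 0.06 ] 79.6 med [0.783 0.32  0.066]
top0 low [114, 174, 21, 20, 220] [0.78 0.4 ] [0.062 0.059] 17.2 med [0.789 0.4   0.074]
top0 low [194, 199, 23, 24, 427] [0.59  0.192] [0.063 0.063] 30.1 med [0.581 0.192 0.088]
top0 low [210, 240, 33, 43, 491] [0.419 0.19 ] [0.087 0.108] 17.0 med [0.405 0.185 0.079]
top0 low [145, 246, 22, 24, 400] [0.484 0.362] [0.056 0.057] 14.6 med [0.478 0.361 0.086]
```

```bash
echo '[[[0, 0, -0.04], [0, 0, 0]], [[0, 0, -0.08], [0, 0, 7]], [[-0.04, 0.035, -0.1], [0, 0, 14]], [[-0.07, 0.06, -0.1], [0, 0, 20]], [[-0.1, 0.087, -0.1], [0, 0, 27]], [[-0.13, 0.113, -0.1], [0, 0, 30.7]], [[-0.16, 0.139, -0.1], [0, 0, 30.7]], [[-0.19, 0.165, -0.1], [0, 0, 30.7]], [[-0.22, 0.191, -0.1], [0, 0, 30.7]], [[-0.25, 0.217, -0.1], [0, 0, 30.7]], [[-0.28, 0.243, -0.1], [0, 0, 30.7]], [[-0.31, 0.27, -0.1], [0, 0, 30.7]]]' > mv.in && python3 -m pendant mv.in 0 5 && echo '[[[-0.03, 0.025, 0], [0, 0, 0]], [[-0.04, 0.05, 0], [0, 0, 0]], [[-0.04, 0.08, 0], [0, 0, 0]], [[-0.04, 0.11, 0.03], [0, 0, 0]], [[-0.04, 0.11, 0.05], [0, 0, 0]], [[-0.04, 0.11, 0.05], [0, 0, 0]]]' > mv.in && python3 -m pendant mv.in
python3 - <<'E'
from h import *
c=grab('wrist','w1'); s=r.get_state(); print(s['tcp_pos'],s['eef_rot'],s['contact_force'],s['joints'])
cv2.imwrite('pics/w1b.png',cv2.resize(cv2.imread('pics/w1.png'),(784,588),interpolation=cv2.INTER_CUBIC))
E
```

```text
time_s: 1.15
tcp_pos: [0.4511, -0.2365, 0.3008]
eef_rot: [180.0, 0.0, 174.0]
contact_force: [1.4, -0.3, -0.2]
gripper_width: 0.0135
gripper_force: 0.0
time_s: 1.65
tcp_pos: [0.4998, -0.1314, 0.2466]
eef_rot: [180.0, -0.4, 174.1]
contact_force: [-0.5, 0.5, -1.4]
gripper_width: 0.0004
gripper_force: 0.0
[ 0.50080223 -0.13269238  0.24909575] [-179.9646064    -0.24297709  174.07795398] [0.39049874 0.25793083 1.38826036] [ 6.87236544e+00  4.10041957e+00 -1.42380663e+01 -2.02967950e-02
 -7.19062974e+01 -1.02787992e+02]
```

View pics/w1b.png

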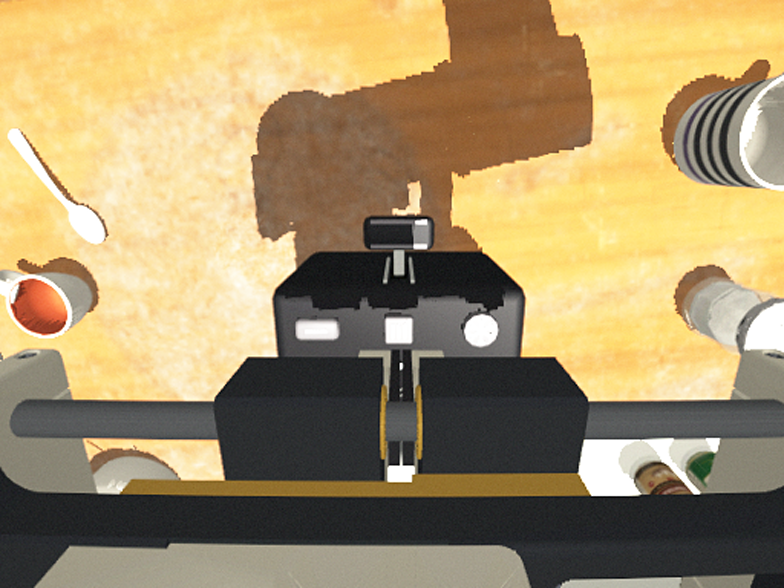

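The wrist view (upside down, far side at the bottom) shows the lever knob at (398,232), the oblong key at (317,329), the square key at (399,330) and the round key at (481,330). The gripper hides the slider. I'll measure the keys and look at the slider with the fixed cameras.

```bash
python3 - <<'E'
from h import *
c=load('w1'); g=cv2.cvtColor(c['frame'],cv2.COLOR_RGB2GRAY)
m=np.zeros_like(g); m[200:232,185:335]=(g[200:232,185:335]>110)*255
n,l,s,ce=cv2.connectedComponentsWithStats(m)
for i in range(1,n):
    if s[i,4]>60: print(s[i],ce[i],plane(c,[ce[i]],.162)[0].round(4))
P=cloud(c); q=P[145:160,240:280]; k=(q[...,2]>.12)&(q[...,2]<.14); print('knob',q[k].min(0),q[k].max(0),np.median(q[k],0))
a=grab('scene','s1');b=grab('top','t1')
A=cv2.imread('pics/s1.png')[150:350,130:360];B=cv2.imread('pics/t1.png')[80:280,230:380]
cv2.imwrite('pics/crop1.png',np.hstack([cv2.resize(A,(460,400),interpolation=2),cv2.resize(B,(300,400),interpolation=2)]))
E
```

```text
[268 200  50  21 412] [291.62135922 205.63349515] [ 0.5157 -0.1014  0.162 ]
[303 200  32  32 752] [320.76994681 215.57712766] [ 0.5295 -0.0724  0.162 ]
[251 207  19  18 337] [260.02670623 215.47774481] [ 0.5229 -0.1342  0.162 ]
[193 208  29  14 369] [206.96205962 214.90243902] [ 0.5167 -0.1881  0.162 ]
[234 229  21   3  61] [244.32786885 230.01639344] [ 0.5372 -0.1521  0.162 ]
[269 228  21   4  74] [278.90540541 229.68918919] [ 0.5406 -0.1164  0.162 ]
knob [ 0.45323154 -0.15036653  0.12839454] [ 0.47242055 -0.10721651  0.13256861] [ 0.46277174 -0.12877833  0.1302145 ]
```

View pics/crop1.png

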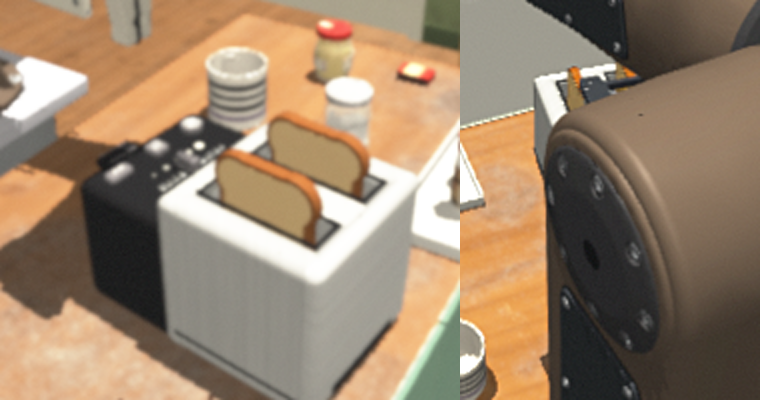

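The scene crop shows the dots along the slider track, with the slider near crop (187,155), and the gripper held clear above. I move the gripper forward so the wrist camera can see the track.

```bash
echo '[[[-0.02, 0, -0.04], [0, 0, 0]], [[-0.05, 0, -0.06], [0, 0, 0]], [[-0.08, 0, -0.06], [0, 0, 0]], [[-0.09, 0, -0.06], [0, 0, 0]], [[-0.09, 0, -0.06], [0, 0, 0]], [[-0.09, 0, -0.06], [0, 0, 0]]]' > mv.in && python3 -m pendant mv.in
python3 - <<'E'
from h import *
c=grab('wrist','w2'); s=r.get_state(); print(s['tcp_pos'],s['eef_rot'])
cv2.imwrite('pics/w2b.png',cv2.resize(cv2.imread('pics/w2.png')[90:300,130:400],(783,600),interpolation=2))
E
```

```text
time_s: 2.3
tcp_pos: [0.5916, -0.1438, 0.3111]
eef_rot: [-180.0, -0.0, 173.9]
contact_force: [0.2, 0.3, 0.5]
gripper_width: 0.0006
gripper_force: 0.0
[ 0.5911257  -0.14359946  0.31129428] [-1.79993667e+02  1.05997224e-02  1.73912712e+02]
```

View pics/w2b.png

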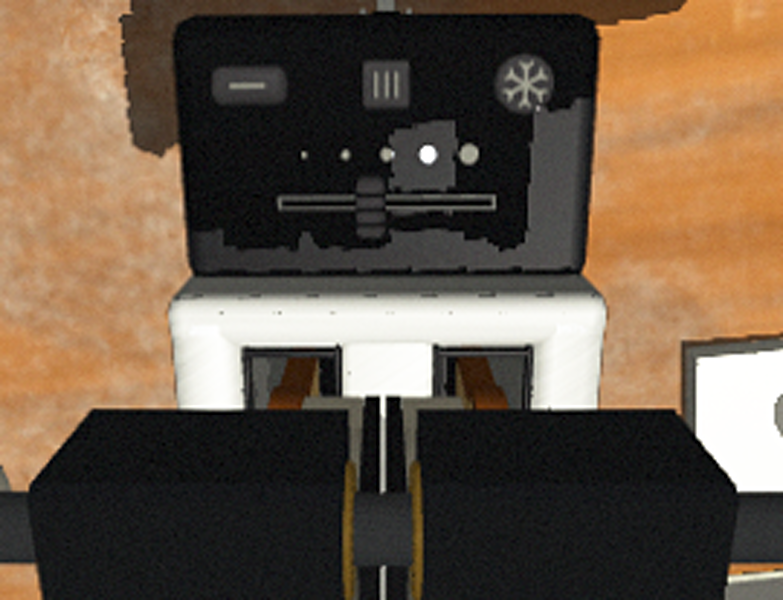

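The crop shows the oblong key at (249,85), the square at (386,84), the snowflake key at (525,83), the slider grip at (371,207), and the track from 279 to 495. The largest dot is on the right at (469,154), which is +y.

```bash
python3 - <<'E'
from h import *
c=load('w2'); f=lambda x,y:[130+(x+.5)/2.9-.5,90+(y+.5)/(600/210)-.5]
k=plane(c,[f(249,85),f(386,84),f(525,83)],.162)
d=k[2]-k[0]; yaw=np.degrees(np.arctan2(-d[0],d[1])); print('keys',k.round(4).tolist(),'span',np.linalg.norm(d),'yaw',yaw)
P=cloud(c); print('deck z',np.nanmedian(P[140:175,340:345,2]), 'keys z',P[int(f(525,83)[1]),int(f(525,83)[0])])
m=((abs(P[...,2]-.185)<.004)&(abs(P[...,0]-.69)<.15)&(abs(P[...,1]+.15)<.15))
# outer sides of deck, rows
for Z,lo,hi in((.155,.50,.58),):
    mm=(abs(P[...,2]-Z)<.004)&(P[...,0]>.48)&(P[...,0]<.62)&(abs(P[...,1]+.15)<.15)
    print('deck',cv2.minAreaRect(P[mm][:,:2].astype(np.float32)))
gr=(P[...,2]>.167)&(P[...,2]<.178)&(P[...,0]>.54)&(P[...,0]<.60); gr[:, :]&=True
q=P[gr]; print('grip',len(q),q.min(0),q.max(0),np.median(q,0))
print('grip ray',plane(c,[f(371,207)],.173),'track',plane(c,[f(279,203),f(495,203)],.155))
y=np.radians(yaw)
R=np.array([[np.cos(y),-np.sin(y)],[np.sin(y),np.cos(y)]])
o=k[1,:2]-R@[-.117,0]; o2=k[:,:2].mean(0)-R@[-.117,0]; print('origin',o,o2)
for n,p in(('lever',[-.177,0]),('frozen',[-.117,.055]),('slider0',[-.068,-.035]),('sliderend',[-.068,.035])): print(n,(o2+R@p).round(4))
g=plane(c,[f(371,207)],.173)[0,:2]; print('grip in toaster',R.T@(g-o2))
# finger shape seen by scene camera
P=cloud(load('s1')); m=(abs(P[...,0]-.5)<.04)&(abs(P[...,1]+.132)<.06)&(P[...,2]>.24)
t=r.get_state(); 
for z in np.arange(.245,.33,.01):
    q=P[m&(abs(P[...,2]-z)<.005)]
    if len(q): a=(q[:,:2]-[.5008,-.1327])@R; print(round(z,3),len(q),a.min(0).round(3),a.max(0).round(3))
E
```

```text
keys [[0.5173, -0.1879, 0.162], [0.5228, -0.1339, 0.162], [0.5282, -0.0791, 0.162]] span 0.10937701585311993 yaw -5.70097013209047
deck z 0.0001536510750082265 keys z [ 0.52722268 -0.08003846  0.16316236]
deck ((0.5517317652702332, -0.13763010501861572), (0.1739790290594101, 0.10927791893482208), 84.4027099609375)
grip 305 [ 0.55854055 -0.22970526  0.16700266] [ 0.59999434 -0.13895897  0.17786369] [ 0.57549821 -0.14810267  0.17288973]
grip ray [[ 0.56983756 -0.14496889  0.173     ]] track [[ 0.56715852 -0.18388336  0.155     ]
 [ 0.5768623  -0.0934121   0.155     ]]
origin [ 0.63918879 -0.14552535] [ 0.6391654  -0.14525963]
lever [ 0.463  -0.1277]
frozen [ 0.5282 -0.0789]
slider0 [ 0.568  -0.1733]
sliderend [ 0.575  -0.1037]
grip in toaster [-0.06901382 -0.00659748]
0.275 14 [-0.006 -0.015] [0.012 0.015]
0.285 92 [-0.01  -0.018] [0.014 0.016]
0.295 95 [-0.011 -0.019] [0.014 0.015]
0.305 94 [-0.009 -0.02 ] [0.014 0.018]
0.315 104 [-0.008 -0.023] [0.013 0.019]
0.325 108 [-0.009 -0.024] [0.014 0.023]
```

```bash
python3 - <<'E'
from h import *
t=r.get_state()['tcp_pos']; print(t)
c=grab('scene','s2'); T=np.linalg.inv(c['cam_to_world'])
def proj(p):
    q,_=cv2.projectPoints(np.array([p],float),cv2.Rodrigues(T[:3,:3])[0],T[:3,3],K(c),np.array(c['D'],float)); return q.ravel()
u=proj(t); print(u)
P=cloud(c); x,y=u.astype(int)
for v in range(y-25,y+6,3): print(v,P[v,x].round(3),P[v,x-5].round(3))
I=cv2.imread('pics/s2.png'); cv2.circle(I,(x,y),1,(0,0,255),-1)
cv2.imwrite('pics/s2c.png',cv2.resize(I[max(0,y-75):y+45,x-80:x+80],(640,480),interpolation=2))
E
```

```text
[ 0.5911257  -0.14359946  0.31129428]
[230.14951849 165.63863538]
140 [ 0.6   -0.153  0.366] [ 0.595 -0.162  0.368]
143 [ 0.601 -0.155  0.361] [ 0.594 -0.16   0.361]
146 [ 0.6   -0.154  0.355] [ 0.594 -0.161  0.356]
149 [ 0.599 -0.153  0.349] [ 0.594 -0.161  0.35 ]
152 [ 0.601 -0.156  0.345] [ 0.593 -0.16   0.344]
155 [-1.018  2.122 -0.906] [-1.055  2.096 -0.904]
158 [-0.977  2.063 -0.903] [-1.017  2.043 -0.905]
161 [-0.927  1.991 -0.892] [-0.964  1.968 -0.892]
164 [-0.878  1.921 -0.881] [-0.927  1.915 -0.89 ]
167 [-0.863  1.898 -0.896] [-0.897  1.873 -0.894]
170 [-0.844  1.87  -0.908] [-0.863  1.825 -0.894]
```

View pics/s2c.png

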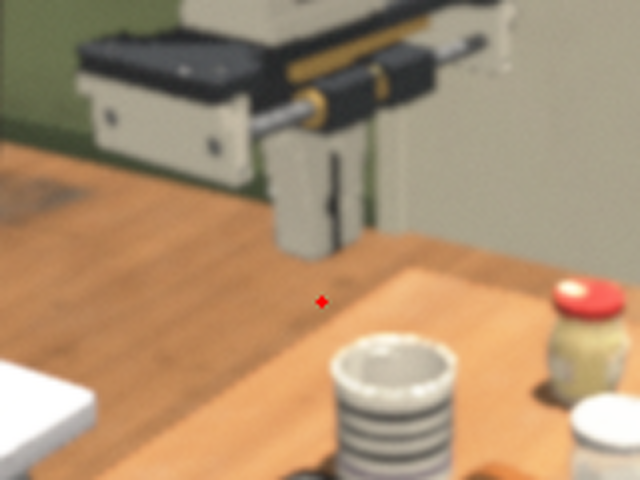

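```bash
python3 - <<'E'
from h import *
c=load('w2'); P=cloud(c); f=lambda x,y:[130+(x+.5)/2.9-.5,90+(y+.5)/(600/210)-.5]
T=r.get_state()['tcp_pos']
for x in(330,345,355,362,392,410,430):
    print(x,[P[int(f(x,y)[1]),int(f(x,y)[0])].round(3).tolist() for y in(400,404,412)])
w=np.array(c['cam_to_world'])[:3,3]; print(w-T)
P=cloud(load('s2')); q=P[(abs(P[...,0]-.59)<.05)&(abs(P[...,1]+.145)<.05)&(P[...,2]>.27)&(P[...,2]<.36)]
R=np.array([[.995,.1],[-.1,.995]])
print(q[:,2].min(), T)
E
```

```text
330 [[0.578, -0.152, 0.343], [0.578, -0.152, 0.346], [0.552, -0.145, 0.408]]
345 [[0.579, -0.15, 0.343], [0.579, -0.149, 0.345], [0.552, -0.143, 0.408]]
355 [[0.579, -0.147, 0.342], [0.579, -0.147, 0.345], [0.579, -0.147, 0.349]]
362 [[0.579, -0.146, 0.343], [0.579, -0.146, 0.345], [0.579, -0.146, 0.348]]
392 [[0.581, -0.14, 0.339], [0.581, -0.14, 0.342], [0.581, -0.14, 0.345]]
410 [[0.58, -0.136, 0.343], [0.58, -0.136, 0.345], [0.58, -0.136, 0.349]]
430 [[0.58, -0.133, 0.343], [0.58, -0.133, 0.346], [0.553, -0.134, 0.408]]
[-0.07818595  0.00883968  0.18389003]
0.3395891471972494 [ 0.5908561  -0.14342784  0.31146091]
```

Both cameras put the real fingertips about 26 mm behind the reported TCP, so I'll find the heights by touch. I start to the right of the slider, with TCP z about 0.160, which is safe under either reading.

```bash
echo '[[[0.01, -0.02, 0], [0, 0, 0]], [[0.02, -0.037, 0.02], [0, 0, 0]], [[0.02, -0.037, 0.05], [0, 0, 0]], [[0.02, -0.037, 0.08], [0, 0, 0]], [[0.02, -0.037, 0.11], [0, 0, 0]], [[0.02, -0.037, 0.13], [0, 0, 0]], [[0.02, -0.037, 0.14], [0, 0, 0]], [[0.02, -0.037, 0.148], [0, 0, 0]], [[0.02, -0.037, 0.151], [0, 0, 0]], [[0.02, -0.037, 0.151], [0, 0, 0]], [[0.02, -0.037, 0.151], [0, 0, 0]]]' > mv.in && python3 -m pendant mv.in
python3 - <<'E'
from h import *
c=grab('wrist','w3'); s=r.get_state(); print(s['tcp_pos'],s['contact_force'])
cv2.imwrite('pics/w3b.png',cv2.resize(cv2.imread('pics/w3.png')[60:300,110:430],(800,600),interpolation=2))
P=cloud(grab('scene','s3')); t=s['tcp_pos']
q=P[(abs(P[...,0]-t[0])<.014)&(abs(P[...,1]-t[1])<.02)&(P[...,2]>.161)]; print(len(q),np.percentile(q[:,2],[0,2,10,50]))
E
```

```text
time_s: 3.32
tcp_pos: [0.5685, -0.1776, 0.1611]
eef_rot: [-180.0, 0.1, 174.0]
contact_force: [-0.6, 0.7, 0.0]
gripper_width: 0.0003
gripper_force: 0.0
[ 0.56860837 -0.17755026  0.16115895] [-0.44507747 -0.91973708  0.4969369 ]
386 [0.18910718 0.19164928 0.19621832 0.21280637]
```

View pics/w3b.png

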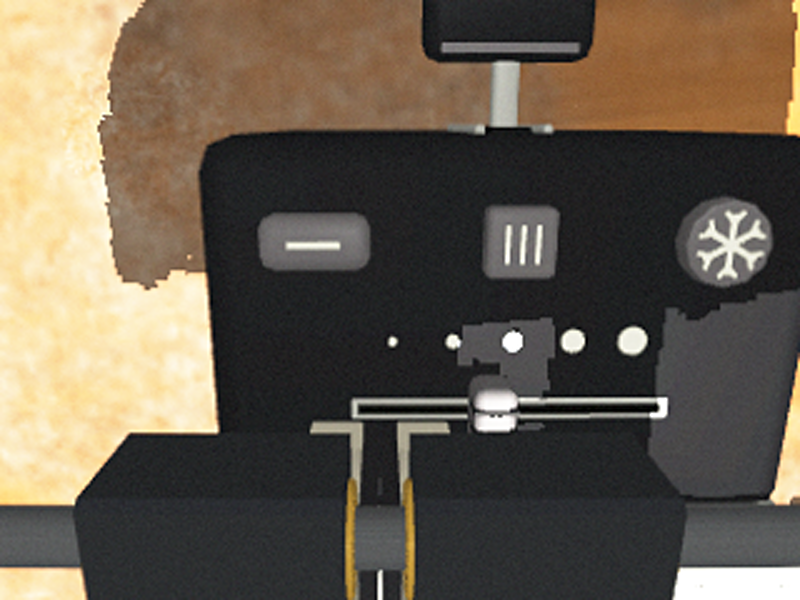

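The fingertips (L-shapes at (310–450,430)) sit right of the grip at (493,408), on the track. Their z is about 0.189 with the TCP at 0.161, which confirms the 28 mm offset. I lower another 25 mm.

```bash
echo '[[[0, 0, 0.008], [0, 0, 0]], [[0, 0, 0.016], [0, 0, 0]], [[0, 0, 0.021], [0, 0, 0]], [[0, 0, 0.025], [0, 0, 0]], [[0, 0, 0.025], [0, 0, 0]], [[0, 0, 0.025], [0, 0, 0]], [[0, 0, 0.025], [0, 0, 0]]]' > mv.in && python3 -m pendant mv.in
python3 - <<'E'
from h import *
f=[r.get_state()['contact_force']]; print(f)
c=grab('wrist','w4'); P=cloud(c)
g=(P[...,2]>.168)&(P[...,2]<.177)&(P[...,0]>.545)&(P[...,0]<.60)&(abs(P[...,1]+.145)<.05)
print(g.sum(),np.percentile(P[g],[2,50,98],axis=0).round(4))
E
```

```text
time_s: 4.0
tcp_pos: [0.568, -0.1775, 0.1348]
eef_rot: [-180.0, 0.0, 174.0]
contact_force: [0.0, -0.5, 0.4]
gripper_width: 0.0005
gripper_force: 0.0
[array([ 0.00515773, -0.5232398 ,  0.35725643])]
269 [[ 0.5542 -0.1899  0.1681]
 [ 0.5568 -0.1735  0.1705]
 [ 0.5596 -0.1418  0.1766]]
```

```bash
echo '[[[0, 0.006, 0], [0, 0, 0]], [[0, 0.012, 0], [0, 0, 0]], [[0, 0.017, 0], [0, 0, 0]], [[0, 0.022, 0], [0, 0, 0]], [[0, 0.027, 0], [0, 0, 0]], [[0, 0.032, 0], [0, 0, 0]], [[0, 0.036, 0], [0, 0, 0]], [[0, 0.04, 0], [0, 0, 0]], [[0, 0.042, 0], [0, 0, 0]], [[0, 0.042, 0], [0, 0, 0]]]' > mv.in && python3 -m pendant mv.in
python3 - <<'E'
from h import *
c=grab('wrist','w5'); s=r.get_state(); print(s['tcp_pos'],s['contact_force'])
cv2.imwrite('pics/w5b.png',cv2.resize(cv2.imread('pics/w5.png')[60:300,110:430],(800,600),interpolation=2))
E
```

```text
time_s: 4.88
tcp_pos: [0.5723, -0.1351, 0.1347]
eef_rot: [180.0, 0.0, 174.0]
contact_force: [-0.1, -0.6, 0.2]
gripper_width: 0.0003
gripper_force: 0.0
[ 0.57218579 -0.13528281  0.13460984] [-0.09129152 -0.43144241  0.21493886]
```

View pics/w5b.png

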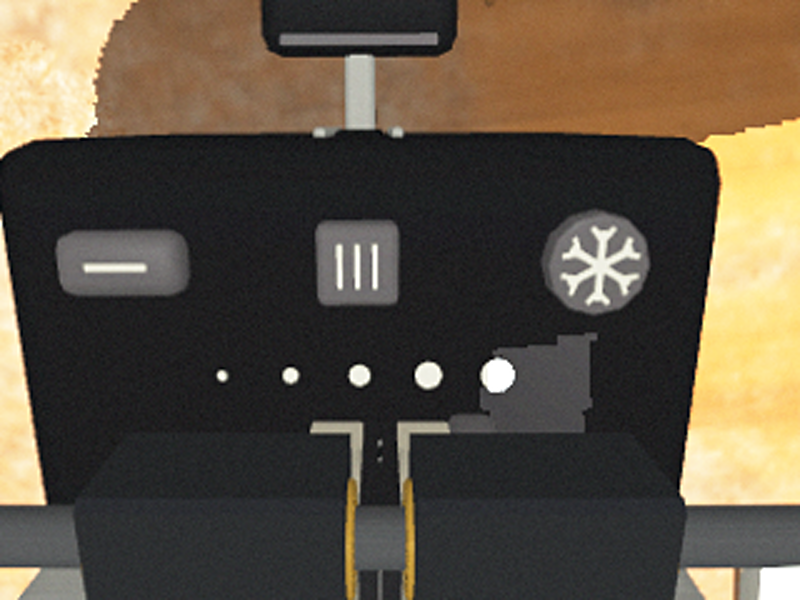

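The finger is carrying the grip, which is visible at (450–495,425), towards the largest dot at (497,376). About 6–9 mm remain, so I continue in small steps and watch the force.

```bash
echo '[[[0, 0.002, 0], [0, 0, 0]], [[0, 0.004, 0], [0, 0, 0]], [[0, 0.005, 0], [0, 0, 0]], [[0, 0.005, 0], [0, 0, 0]]]' > mv.in && python3 -m pendant mv.in|grep -E 'tcp|force'; echo '[[[0, 0.001, 0], [0, 0, 0]], [[0, 0.001, 0], [0, 0, 0]]]' > mv.in && python3 -m pendant mv.in|grep -E 'tcp|contact'; echo '[[[0, 0.001, 0], [0, 0, 0]], [[0, 0.001, 0], [0, 0, 0]]]' > mv.in && python3 -m pendant mv.in|grep -E 'tcp|contact'
```

```text
tcp_pos: [0.5727, -0.1306, 0.1346]
contact_force: [0.2, -1.3, -0.4]
gripper_force: 0.2
tcp_pos: [0.5728, -0.1297, 0.1347]
contact_force: [0.1, -0.9, -1.2]
tcp_pos: [0.5729, -0.1287, 0.1347]
contact_force: [-0.1, -0.9, -0.9]
```

```bash
echo '[[[0, 0.001, 0], [0, 0, 0]], [[0, 0.001, 0], [0, 0, 0]]]' > mv.in && python3 -m pendant mv.in|grep -E 'tcp|contact'; python3 - <<'E'
from h import *
print(r.get_state()['contact_force']); c=grab('wrist','w6'); P=cloud(c)
w=load('w5')
for f,c in(('w5',w),('w6',c)):
    P=cloud(c); g=(P[...,2]>.160)&(P[...,2]<.178)&(P[...,0]>.552)&(P[...,0]<.575)&(P[...,1]>-.13)&(P[...,1]<-.08)
    q=P[g]; q=(q[:,:2]-[.6392,-.1453])@np.array([[.995,.1],[-.1,.995]]); print(f,len(q),np.percentile(q,[2,50,98],axis=0).round(4))
E
```

```text
tcp_pos: [0.573, -0.1277, 0.1347]
contact_force: [-0.9, -1.0, -0.8]
[-0.92225501 -1.03485198 -0.84425541]
w5 258 [[-0.0803  0.0077]
 [-0.0797  0.0212]
 [-0.078   0.031 ]]
w6 389 [[-0.0803  0.0077]
 [-0.0794  0.0182]
 [-0.078   0.0382]]
```

```bash
for i in 1 2; do echo '[[[0, 0.001, 0], [0, 0, 0]], [[0, 0.001, 0], [0, 0, 0]]]' > mv.in && python3 -m pendant mv.in|grep -E 'tcp|contact'; python3 -c "
from plant import r;print(r.get_state()['contact_force'],r.get_state()['moment'])"; done
```

```text
tcp_pos: [0.573, -0.127, 0.1348]
contact_force: [-0.2, -3.4, -0.3]
[-0.21605934 -3.37981471 -0.27336938] [-1.2148489   0.09403165 -0.01771995]
tcp_pos: [0.573, -0.1268, 0.1348]
contact_force: [-0.2, -7.6, -1.3]
[-0.21297997 -7.57201272 -1.32780531] [-2.75126974 -0.01211137 -0.01019518]
```

The slider is at its stop: the motion stalled at 3.4 to 7.6 N. I back off, lift, and move above the front of the lever.

```bash
echo '[[[0, -0.006, 0], [0, 0, 0]], [[0, -0.012, 0], [0, 0, 0]], [[0, -0.012, -0.03], [0, 0, 0]], [[0, -0.012, -0.06], [0, 0, 0]], [[0.01, -0.012, -0.08], [0, 0, 0]], [[0.04, -0.012, -0.08], [0, 0, 0]], [[0.07, -0.012, -0.08], [0, 0, 0]], [[0.1, -0.012, -0.08], [0, 0, 0]], [[0.122, -0.012, -0.08], [0, 0, 0]], [[0.122, -0.012, -0.08], [0, 0, 0]], [[0.122, -0.012, -0.08], [0, 0, 0]]]' > mv.in && python3 -m pendant mv.in
python3 - <<'E'
from h import *
c=grab('wrist','w7'); s=r.get_state(); print(s['tcp_pos'],s['eef_rot'],s['contact_force'])
P=cloud(c); q=P[(abs(P[...,2]-.13)<.008)&(abs(P[...,0]-.463)<.03)&(abs(P[...,1]+.128)<.04)]; print('knob w',len(q), np.percentile(q,[1,50,99],axis=0).round(4) if len(q) else 0)
c=grab('scene','s7'); P=cloud(c); M=np.array([[.995,.1],[-.1,.995]])
T=(P[...,:2]-[.6392,-.1453])@M
g=(P[...,2]>.164)&(P[...,2]<.178)&(abs(T[...,0]+.068)<.014)&(abs(T[...,1])<.05); print('grip',g.sum(),np.percentile(T[g],[3,50,97],axis=0).round(4))
m=(P[...,2]>.225)&(P[...,2]<.24)&(P[...,0]<.8)&(P[...,0]>.6)&(abs(P[...,1]+.15)<.1); print('bread',P[m].mean(0)); P0=cloud(load('scene0')); m0=(P0[...,2]>.225)&(P0[...,2]<.24)&(P0[...,0]<.8)&(P0[...,0]>.6)&(abs(P0[...,1]+.15)<.1); print(P0[m0].mean(0))
t=s['tcp_pos'][:2]; print('tcp toaster',(t-[.6392,-.1453])@M)
E
```

```text
time_s: 7.07
tcp_pos: [0.4504, -0.1248, 0.2157]
eef_rot: [179.9, 0.1, 174.0]
contact_force: [0.2, 0.4, 0.3]
gripper_width: 0.0005
gripper_force: 0.0
[ 0.45116121 -0.1248463   0.21555114] [1.79959798e+02 1.21482757e-01 1.74001096e+02] [ 0.08052954  0.30976556 -0.51437788]
knob w 1200 [[ 0.4498 -0.1609  0.1234]
 [ 0.4623 -0.1287  0.1296]
 [ 0.4915 -0.1041  0.1316]]
grip 85 [[-0.0774  0.0253]
 [-0.0646  0.0285]
 [-0.055   0.0372]]
bread [ 0.69548612 -0.15972798  0.22968019]
[ 0.69579565 -0.15931955  0.22972207]
tcp toaster [-0.18914396  0.00154755]
```

```bash
echo '[[[0, 0, 0.03], [0, 0, 0]], [[0, 0, 0.06], [0, 0, 0]], [[0, 0, 0.08], [0, 0, 0]], [[0, 0, 0.095], [0, 0, 0]], [[0, 0, 0.105], [0, 0, 0]], [[0, 0, 0.105], [0, 0, 0]], [[0, 0, 0.105], [0, 0, 0]]]' > mv.in && python3 -m pendant mv.in | grep -E 'tcp|contact'; echo '[[[0, 0, 0.004], [0, 0, 0]], [[0, 0, 0.008], [0, 0, 0]], [[0, 0, 0.012], [0, 0, 0]], [[0, 0, 0.015], [0, 0, 0]], [[0, 0, 0.015], [0, 0, 0]]]' > mv.in && python3 -m pendant mv.in | grep -E 'tcp|contact'
```

```text
tcp_pos: [0.4511, -0.1251, 0.1092]
contact_force: [0.6, -0.4, 0.4]
tcp_pos: [0.4519, -0.1248, 0.0951]
contact_force: [2.6, 0.2, 4.0]
```

Lever contact reads 4 N, as expected. I press on past 28 mm.

```bash
echo '[[[0, 0, 0.004], [0, 0, 0]], [[0, 0, 0.008], [0, 0, 0]], [[0, 0, 0.012], [0, 0, 0]], [[0, 0, 0.016], [0, 0, 0]]]' > mv.in && python3 -m pendant mv.in | grep -E 'tcp|contact'; echo '[[[0, 0, 0.003], [0, 0, 0]], [[0, 0, 0.006], [0, 0, 0]], [[0, 0, 0.009], [0, 0, 0]], [[0, 0, 0.012], [0, 0, 0]], [[0, 0, 0.012], [0, 0, 0]]]' > mv.in && python3 -m pendant mv.in | grep -E 'tcp|contact'
```

```text
tcp_pos: [0.451, -0.1248, 0.0786]
contact_force: [0.7, 0.0, 2.5]
tcp_pos: [0.4498, -0.1249, 0.0659]
contact_force: [0.1, 0.4, 0.6]
```

```bash
echo '[[[0, 0, -0.03], [0, 0, 0]], [[0, 0, -0.06], [0, 0, 0]], [[0, 0, -0.09], [0, 0, 0]], [[0, 0, -0.12], [0, 0, 0]], [[-0.02, 0.02, -0.12], [0, 0, 0]], [[-0.045, 0.04, -0.12], [0, 0, 0]], [[-0.072, 0.0535, -0.12], [0, 0, 0]], [[-0.072, 0.0535, -0.12], [0, 0, 0]], [[-0.072, 0.0535, -0.12], [0, 0, 0]]]' > mv.in && python3 -m pendant mv.in | grep -E 'time|tcp|contact'
python3 - <<'E'
from h import *
c=grab('scene','s8'); P=cloud(c); M=np.array([[.995,.1],[-.1,.995]])
T=(P[...,:2]-[.6392,-.1453])@M
m=(P[...,2]>.187)&(abs(T[...,0]-.05)<.05)&(abs(T[...,1])<.08)
print('bread top',m.sum(),P[m][:,2].max() if m.any() else None)
s=r.get_state(); print('tcp',(s['tcp_pos'][:2]-[.6392,-.1453])@M, s['tcp_pos'])
q=P[(abs(T[...,0]+.117)<.02)&(abs(T[...,1]-.055)<.03)&(P[...,2]>.166)&(P[...,2]<.3)];print('tip z',np.percentile(q[:,2],[0,3,10]))
c=grab('wrist','w8'); P=cloud(c);T=(P[...,:2]-[.6392,-.1453])@M
m=(abs(T[...,0]+.177)<.012)&(abs(T[...,1])<.022)&(P[...,2]>.05); print('knob z',m.sum(),np.median(P[m][:,2]))
E
```

```text
time_s: 9.67
tcp_pos: [0.5285, -0.0787, 0.186]
contact_force: [-0.8, -0.0, -0.5]
bread top 792 0.1941231141766267
tcp [-0.1176571   0.05475837] [ 0.52760981 -0.07905137  0.18606821]
tip z [0.21406719 0.21685546 0.2214557 ]
knob z 1065 0.08987836013868022
```

The lever is latched, with the knob top at 0.090 and the bread down. Now the snowflake key.

```bash
echo '[[[0, 0, 0.02], [0, 0, 0]], [[0, 0, 0.036], [0, 0, 0]], [[0, 0, 0.046], [0, 0, 0]], [[0, 0, 0.046], [0, 0, 0]], [[0, 0, 0.046], [0, 0, 0]]]' > mv.in && python3 -m pendant mv.in | grep -E 'tcp|contact'; for i in 1 2; do echo '[[[0, 0, 0.001], [0, 0, 0]], [[0, 0, 0.002], [0, 0, 0]], [[0, 0, 0.003], [0, 0, 0]], [[0, 0, 0.003], [0, 0, 0]]]' > mv.in && python3 -m pendant mv.in | grep -E 'tcp|contact';done
```

```text
tcp_pos: [0.5274, -0.0796, 0.1409]
contact_force: [-0.1, 0.3, -0.1]
tcp_pos: [0.528, -0.0792, 0.1381]
contact_force: [0.1, -0.9, -1.1]
tcp_pos: [0.5281, -0.0792, 0.1348]
contact_force: [-0.6, 0.9, 1.1]
```

```bash
for i in 1 2 3; do echo '[[[0, 0, 0.001], [0, 0, 0]], [[0, 0, 0.002], [0, 0, 0]], [[0, 0, 0.002], [0, 0, 0]]]' > mv.in && python3 -m pendant mv.in | grep -E 'tcp|contact';done
```

```text
tcp_pos: [0.5281, -0.0792, 0.1328]
contact_force: [-0.6, 0.4, 2.5]
tcp_pos: [0.528, -0.0792, 0.1308]
contact_force: [-1.0, 0.6, 4.7]
tcp_pos: [0.528, -0.0792, 0.13]
contact_force: [-5.4, 2.4, 14.9]
```

The key has bottomed: force rose past the 4 N bottom value and the motion stalled. I release, back away and check.

```bash
echo '[[[0, 0, -0.004], [0, 0, 0]], [[0, 0, -0.01], [0, 0, 0]], [[0, 0, -0.04], [0, 0, 0]], [[0, 0, -0.08], [0, 0, 0]], [[0.04, 0, -0.12], [0, 0, 0]], [[0.05, 0, -0.15], [0, 0, 0]], [[0.05, 0, -0.15], [0, 0, 0]], [[0.05, 0, -0.15], [0, 0, 0]]]' > mv.in && python3 -m pendant mv.in | grep -E 'time|tcp|contact'
python3 - <<'E'
from h import *
c=grab('wrist','w9'); P=cloud(c); M=np.array([[.995,.1],[-.1,.995]]); T=(P[...,:2]-[.6392,-.1453])@M
for n,x,y,d in(('lever',-.177,0,.01),('round',-.117,.055,.008),('square',-.117,0,.006),('oblong',-.117,-.055,.005)):
    m=(abs(T[...,0]-x)<d)&(abs(T[...,1]-y)<d)&(P[...,2]>.05)&(P[...,2]<.2); print(n,m.sum(),np.median(P[m][:,2]).round(4))
P=cloud(grab('scene','s9'));P0=cloud(load('scene0'))
f=lambda P:P[(abs(P[...,2]-.185)<.005)&(P[...,0]<.85)&(P[...,0]>.6)&(abs(P[...,1]+.15)<.13)]
for q in(f(P0),f(P)): print(len(q),cv2.minAreaRect(q[:,:2].astype(np.float32)))
cv2.imwrite('pics/end.png',np.hstack([cv2.resize(cv2.imread('pics/w9.png')[60:300,110:430],(400,300)),cv2.resize(cv2.imread('pics/s9.png')[150:350,130:360],(345,300))]))
E
```

```text
time_s: 12.27
tcp_pos: [0.4784, -0.0739, 0.2819]
contact_force: [-0.4, 0.5, -1.7]
lever 220 0.0901
round 133 0.1624
square 95 0.1623
oblong 69 0.162
3295 ((0.6930779814720154, -0.15435761213302612), (0.17977987229824066, 0.17378656566143036), 83.87651062011719)
4856 ((0.6932859420776367, -0.15435394644737244), (0.17878757417201996, 0.1739836484193802), 84.48162078857422)
```

View pics/end.png

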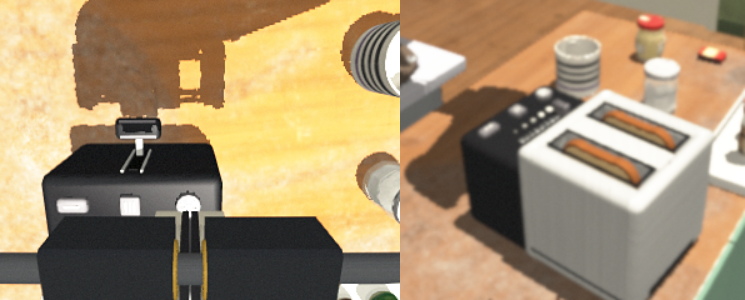

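All keys are back up, the lever is latched and the toaster is in place. One clear look at the slider before handing in.

```bash
echo '[[[-0.03, -0.02, -0.02], [0, 0, 0]], [[-0.06, -0.04, -0.03], [0, 0, 0]], [[-0.09, -0.06, -0.03], [0, 0, 0]], [[-0.11, -0.06, -0.03], [0, 0, 0]], [[-0.11, -0.06, -0.03], [0, 0, 0]], [[-0.11, -0.06, -0.03], [0, 0, 0]]]' > mv.in && python3 -m pendant mv.in | grep -E 'tcp'
python3 - <<'E'
from h import *
c=grab('wrist','w10')
cv2.imwrite('pics/w10b.png',cv2.resize(cv2.imread('pics/w10.png')[90:300,130:400],(783,600),interpolation=2))
E
```

```text
tcp_pos: [0.5815, -0.1457, 0.3053]
```

View pics/w10b.png

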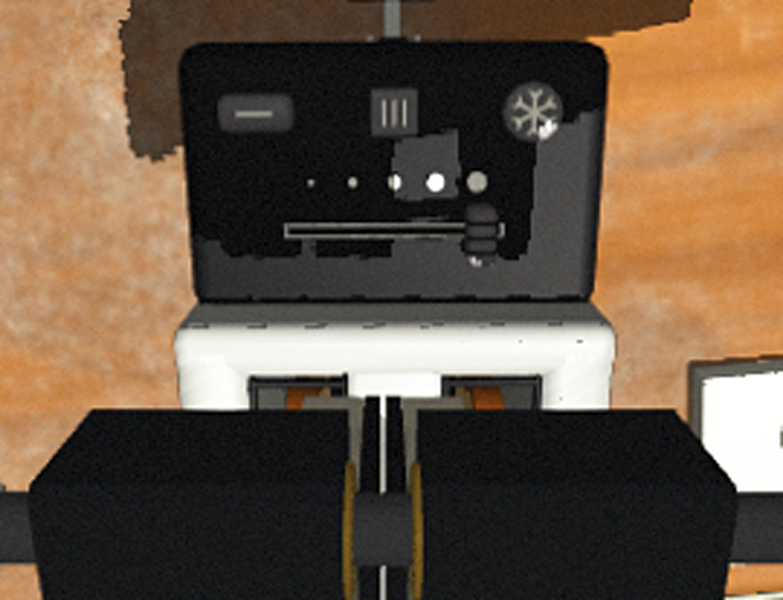

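The grip at (481,233) is in line with the largest dot at (477,182), at the dark end of the track, and all three keys are up. I hand the job in.

```bash
python3 -c "
from plant import r
print(r.close_job())"
```

```text
the job is handed in; nothing more can be done
None
```

I pushed the browning slider to the dark stop, latched the lever, then pressed the snowflake key fully down and it came back up; the other keys stayed up, the toaster did not shift, and the job is handed in at about 13 s, though the last key step read 14.9 N at the bottom, more than a light touch.

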